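# Mount the terracotta head study in the post holder

## Robot

A 6-joint arm with a two-finger parallel gripper is mounted at the origin on the work surface. World frame = base frame: x ahead of the robot, y to its left, z up, the work surface at z = 0. Lengths are in m, angles in rad, forces in N, time in s.
With the tool pointing down it reaches from about 0.225 to 0.875 m from the base axis. Payload 3.4 kg.
Tool frame: the origin (TCP) lies on the centre line of the jaws, within the pads' length; the fingertips stand 22 mm ahead of it and the grasp point (between the pads) lies 3 mm ahead of it; z points along the fingers, y is the line along which they close (so a half turn about z gives the same grasp; the last joint's range is limited). The gripper opens to 85 mm and grips with 20 to 120 N. Pads are 22 mm wide; open, the fingers measure 114 mm over their backs; the gripper's body (76 mm by 85 mm) begins 54 mm behind the grasp point. The pads swing forward as they close: fully open they stand 13 mm farther back than shut.
Start: joints at [-0.121, 0.276, 1.505, -0, 1.361, -0.121], TCP at [0.575, -0, 0.253] pointing down, gripper open.
Joint ranges: [-2.89, 2.89], [-0.75, 2.08], [0.22, 2.7], [-1.18, 4.32], [0.11, 2.71], [-2.7, 2.7]. Speed limits (rad/s): [2.57, 2.57, 3.14, 3.14, 3.14, 3.14].

## Interface

Orientations are given as a unit quaternion [w, x, y, z].
In Python, from rig import manip gives the robot as it stands.
- The arm moves only by the tool send_path, called after ">>>" as name(argument=value, ...) on one line, values as JSON. Schema: {"type":"object","properties":{"rows":{"type":"array","items":{"type":"array","prefixItems":[{"type":"array","items":{"type":"number"},"minItems":3,"maxItems":3},{"type":"number"}],"minItems":2,"maxItems":2},"minItems":1,"maxItems":5},"finger_gap":{"type":"number"},"grip_n":{"type":"number"},"only":{"type":"string"},"quiet":{"type":"boolean"},"lines":{"type":"string"}},"required":["rows"],"additionalProperties":false}. rows is a list of rows, 1 to 5 of them, each written [[dx, dy, dz], turn]: dx, dy, dz in m, then a turn about the tool's z in rad; each row shifts and turns the commanded pose from where the row before left it, along the tool's axes as they then stand; what a row does not reach is not made up. A row lasts 1/12 s, in which the tool goes at most 0.0417 m and 0.125 rad, less where a joint would pass 70% of its speed; a pose out of reach is approached as far as the arm can. finger_gap is the finger opening in m, set as the call begins (left out keeps the last). The fingers move at their own pace and stop on an object; grip_n is the grip in N (left out, the last holds). Time passes only in rows, so rows that do not move let the fingers close. The tool returns the time, the measured TCP pose, the force, the opening and the grip force at its end. only (a regular expression) keeps the lines of the reply that match it, lines (a string "A,B") keeps lines A to B, and quiet returns only ok. Input that does not fit is refused with a message, and nothing moves.
- manip.get_state(): the state, without advancing time (a new reading comes with each control period).
- manip.get_image(name): name is "scene" or "side" or "wrist"; returns a dict with "img" (400x640x3 uint8, red, green, blue), "camera_matrix" (3x3 intrinsics, pixels), "T" (4x4, takes a point from camera to world coordinates); the wrist camera has in their place "hand_eye" (4x4, takes a point from camera to tool coordinates, whose origin is the TCP and whose axes are the flange's). Camera axes: x right, y down, z forward; pixel columns grow to the right and rows downward; lengths in m; the calibration is good to about 2 mm. A picture is of the moment at which its call begins: read the wrist's pose just before it. There is no depth.
- manip.sign_off(): hands the job in; it is judged then, once.
The state is a dict: "clock": time; "qpos": joint angles; "qd": joint speeds; "effort": joint torques, N m; "position": TCP position; "ee_rot": TCP orientation; "contact_force": force on the tool from outside, world axes, zero at the start; "moment": the same for the moment, N m; "width": finger opening in m; "gripper_force": force on a finger pad.
Only numpy, scipy, OpenCV 4.12 (cv2) and the standard library are available. Lean on these libraries where they do the work, as an engineer would, in place of code of your own. Each camera call takes 0.05 s, during which the arm holds its last target. There are 200 camera calls.

## Task

Take the terracotta-coloured head study out of the wooden rack and mount it upright in the green post holder: push its metal post down past the side spring plunger until it is fully home, with its metal collar resting on the holder's rim. Then let go.

Things in the scene. Friction and masses are not known exactly. Their poses are not given: they have to be found in the camera images.
- terracotta_head: Terracotta (brick-red) head study on a metal post, upright in the rack, 0.14-0.26 kg. Origin: post axis, underside of a metal collar (54 mm wide, 8 thick) on the rack; z up. Above: square terracotta plinth 38 x 38 mm, sides along x and y, from 8 to 44 mm (grip its x faces, 38 mm up), then a head 29 wide, top at 82, face to -x. Below: post 16 mm thick, 60 long, last 14 tapering to 4.
- rack: Fixed wooden block 85 (x) by 320 (y) by 60 mm high, origin at the centre of its underside, z up. Three 24 mm through holes along its y axis at -112, 0, 112 mm hold, in any order, the terracotta head, a white plaster head and a grey stone bird on like plinths and posts, all 80 mm tall above the rack.
- holder_mouth (a point): Fixed green post holder, 64 mm square on a dark round base 150 mm wide. Point: centre of the steel funnel's rim, on the bore axis, 75 mm above the table; z up, x towards the plunger's red knob (72 to 86 mm out). Funnel 40 mm wide at the rim, narrowing over 20 mm to a 21 mm bore, 67 mm deep below the rim.
- plunger (a joint): Round-nosed spring plunger entering the bore from the side, axis 39 mm below the rim. Value: how far it is pushed back, m; 0 in an empty bore, 0.003 to 0.010 beside a post, 0.014 at most. Spring 8 N, plus 1 N per mm. A post stops on it: press the last 20 mm with 10 to 20 N until the collar meets the rim; it then grips the post 2 to 3 mm off axis.

How it is judged:
By the outcome, as a careful person would: the job done as asked, in the order asked, and still so for the second after the job is handed in, with the robot touching nothing.
It also fails if it takes over 46 s, if anything falls off the work surface, if the arm or the gripper's body presses on something with over 40 N, if the wrist force passes 120 N, or if a joint passes its speed limit or range.

## Working session

There is one attempt and no reset: what is moved stays moved. The work goes in short steps, Python scripts to look and compute and a tool call to move; the robot and the scene stay as the last step left them, time stands still between calls to the robot, and variables do not carry over. Pictures are saved under pics/ and viewed, at most 10 in all, crops included, and the job is handed in when it is done.

```bash
ls; mkdir -p pics; python3 - <<'E'
from rig import manip
import cv2,numpy as np,pickle
d={}
for n in ["scene","side"]:
    r=manip.get_image(n);d[n]=r
    cv2.imwrite(f"pics/{n}0.png",r["img"][:,:,::-1]);print(n,r["camera_matrix"].tolist(),np.round(r["T"],3).tolist())
s=manip.get_state();r=manip.get_image("wrist");d["wrist"]=r;d["s"]=s
print(r["camera_matrix"].tolist(),np.round(r["hand_eye"],3).tolist(),s["position"],s["ee_rot"],s["clock"])
pickle.dump(d,open("d0.pkl","wb"))
E
```

```text
pics
rig.py
scene [[440.43817074794316, 0.0, 322.5727800903734], [0.0, 440.43817074794316, 206.51621678739156], [0.0, 0.0, 1.0]] [[-0.487, 0.497, -0.718, 1.19], [0.873, 0.265, -0.409, 0.359], [-0.013, -0.826, -0.563, 0.582], [0.0, 0.0, 0.0, 1.0]]
side [[484.6273624091576, 0.0, 315.28605638254265], [0.0, 484.6273624091576, 192.44573926048668], [0.0, 0.0, 1.0]] [[0.933, -0.213, 0.289, 0.267], [-0.359, -0.561, 0.746, -0.75], [0.003, -0.8, -0.6, 0.674], [0.0, 0.0, 0.0, 1.0]]
[[343.90114349076083, 0.0, 315.48766159911816], [0.0, 343.90114349076083, 199.00806170159268], [0.0, 0.0, 1.0]] [[0.0, -0.965, -0.261, 0.066], [1.0, 0.0, -0.0, 0.002], [0.0, -0.261, 0.965, -0.119], [0.0, 0.0, 0.0, 1.0]] [5.74592113e-01 2.95338132e-05 2.52538176e-01] [-6.17294156e-04  7.07111296e-01  7.07101829e-01 -4.87320164e-04] 0.1
```

View pics/scene0.png

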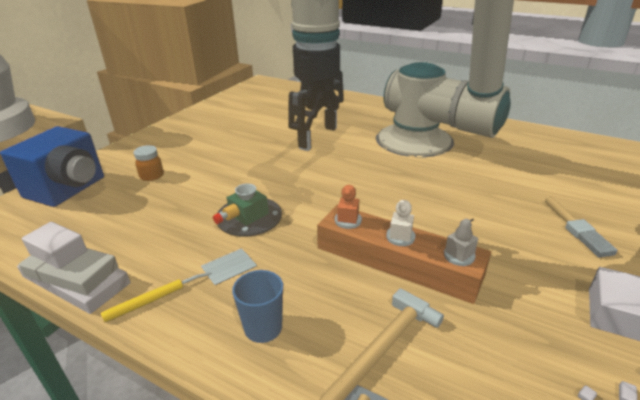

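View pics/side0.png

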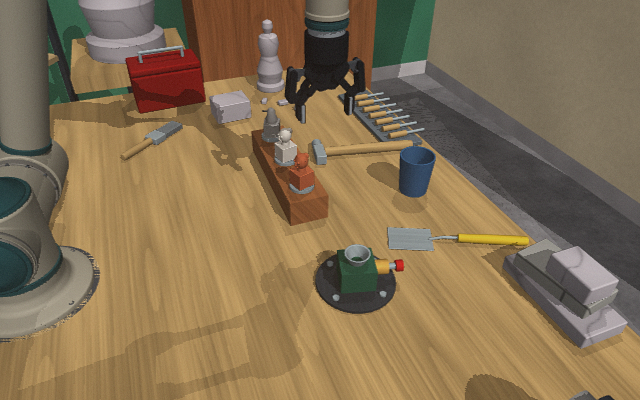

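The scene view shows the terracotta head at about (348,205) and the holder at (245,205). In the side view they are at (300,175) and (357,258). I'll zoom in on both.

```bash
python3 - <<'E'
import cv2,numpy as np,pickle
d=pickle.load(open("d0.pkl","rb"))
def c(n,u,v,w=80,h=60):
    return cv2.resize(d[n]["img"][v:v+h,u:u+w,::-1],(400,300),interpolation=cv2.INTER_CUBIC)
m=np.vstack([np.hstack([c("scene",310,175),c("scene",205,178)]),np.hstack([c("side",265,145),c("side",330,238)])])
cv2.imwrite("pics/crops.png",m)
cv2.imwrite("pics/wrist0.png",d["wrist"]["img"][:,:,::-1])
E
```

```text
(no output)
```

View pics/crops.png

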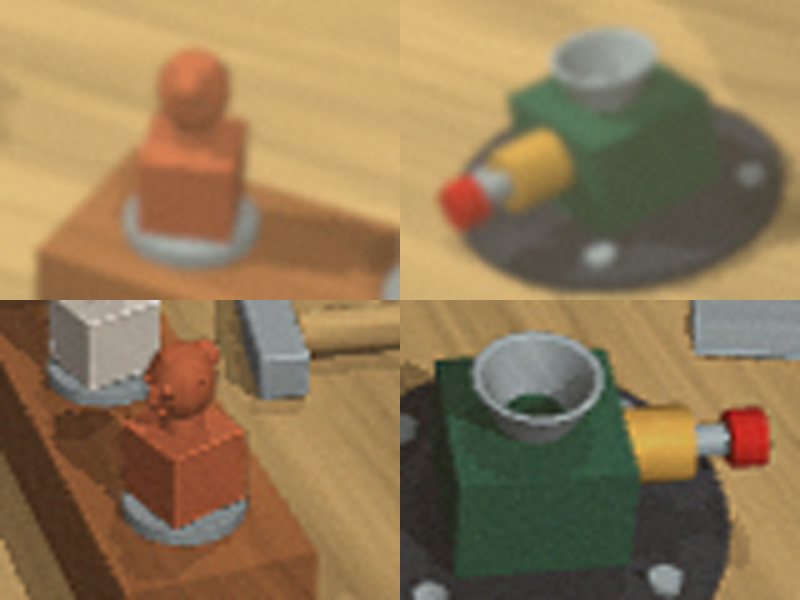

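View pics/wrist0.png

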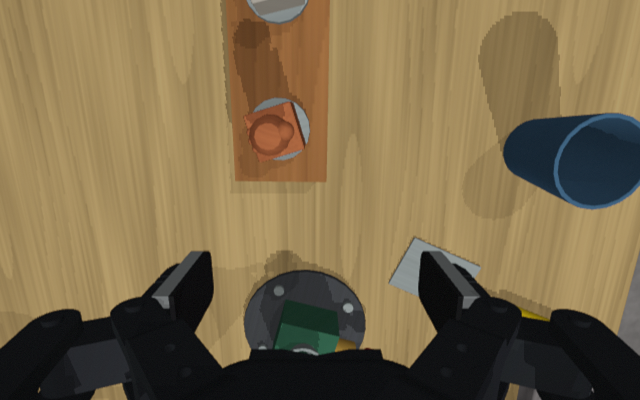

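The wrist view shows the head from above at (268,133), with its plinth turned about 15–20° to the rack, and the holder base at (305,320). Next I'll triangulate and zoom in.

```bash
cat > h.py <<'E'
import cv2,numpy as np
from scipy.spatial.transform import Rotation as Rn
def RT(s):
    T=np.eye(4);q=np.array(s["ee_rot"]);T[:3,:3]=Rn.from_quat(q[[1,2,3,0]]).as_matrix();T[:3,3]=s["position"];return T
def ray(K,T,u,v):
    d=T[:3,:3]@np.linalg.solve(K,[u,v,1.]);return T[:3,3],d/np.linalg.norm(d)
def onz(K,T,u,v,z):
    o,d=ray(K,T,u,v);return o+d*(z-o[2])/d[2]
def tri(rs):
    A=sum(np.eye(3)-np.outer(d,d) for o,d in rs);b=sum((np.eye(3)-np.outer(d,d))@o for o,d in rs)
    p=np.linalg.solve(A,b);return p,[np.linalg.norm((np.eye(3)-np.outer(d,d))@(p-o)) for o,d in rs]
E
python3 - <<'E'
from h import *;import pickle
d=pickle.load(open("d0.pkl","rb"))
K={n:d[n]["camera_matrix"] for n in ("scene","side","wrist")};T={"scene":d["scene"]["T"],"side":d["side"]["T"],"wrist":RT(d["s"])@d["wrist"]["hand_eye"]}
def crop(u0,v0,x,y): return u0+(x+.5)/5-.5, v0+(y+.5)/5-.5
def P(name,**k):
    p,e=tri([ray(K[n],T[n],*uv) for n,uv in k.items()]);print(name,np.round(p,4),np.round(e,4))
# rim centre
a=crop(205,178,205,57);b=crop(330,238,139,80)
P("rim",scene=a,side=b);print([np.round(onz(K[n],T[n],*uv,.075),4) for n,uv in (("scene",a),("side",b))])
P("knob",scene=crop(205,178,66,203),side=crop(330,238,348,137))
P("head top ball",scene=crop(310,175,194,85),side=crop(265,145,183,82),wrist=(268,133))
for n,uv in (("side",crop(265,145,178,160)),("scene",crop(310,175,190,228))): print("collar",n,np.round(onz(K[n],T[n],*uv,.064),4))
# wrist terracotta mask
im=d["wrist"]["img"];hsv=cv2.cvtColor(im,cv2.COLOR_RGB2HSV)
print(hsv[133,268],hsv[150,285],hsv[170,300])
cv2.imwrite("pics/wz.png",cv2.resize(im[80:190,220:350,::-1],(650,550),interpolation=cv2.INTER_CUBIC))
E
```

```text
rim [ 0.561  -0.1946  0.0721] [0.0019 0.0019]
[array([ 0.5627, -0.1908,  0.075 ]), array([ 0.5608, -0.1989,  0.075 ])]
knob [ 0.6378 -0.2153  0.0352] [0.002 0.002]
head top ball [0.5426 0.0469 0.1258] [0.002  0.0023 0.0008]
collar side [0.5512 0.0749 0.064 ]
collar scene [0.5476 0.0503 0.064 ]
[ 11 161 166] [ 11 160 172] [ 14 153 148]
```

View pics/wz.png

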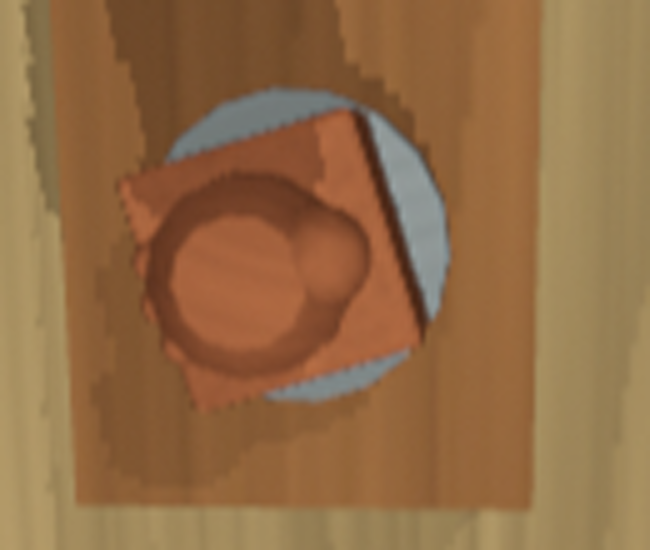

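Viewed from above, the plinth's top corners sit at crop (122,183), (348,112), (413,345) and (203,410). The bun is on the right, so the head's x axis lies about 17° CCW of world x. Next I'll move the wrist camera so the holder is clearly in view.

```bash
python3 - <<'E'
from h import *;import pickle
d=pickle.load(open("d0.pkl","rb"));K=d["wrist"]["camera_matrix"];T=RT(d["s"])@d["wrist"]["hand_eye"]
c=[onz(K,T,220+(x+.5)/5-.5,80+(y+.5)/5-.5,.104)for x,y in((122,183),(348,112),(413,345),(203,410))]
print(np.round(c,4),np.mean(c,0),[np.round([np.linalg.norm(c[i]-c[i-3]),np.degrees(np.arctan2(*(c[i-3]-c[i])[[1,0]]))],4) for i in range(4)])
E
```

```text
[[0.5219 0.0586 0.104 ]
 [0.5563 0.069  0.104 ]
 [0.5658 0.0342 0.104 ]
 [0.5327 0.024  0.104 ]] [0.54417611 0.0464415  0.104     ] [array([ 0.036 , 16.7439]), array([ 3.61000e-02, -7.48774e+01]), array([ 3.460000e-02, -1.628812e+02]), array([3.630000e-02, 1.073822e+02])]
```

>>> send_path(rows=[[[-0.04,0,0],0],[[-0.04,0,0],0],[[-0.04,0,0],0],[[-0.04,0,0],0],[[-0.04,0,0],0]])

```text
clock: 0.57
position: [0.5746, -0.2015, 0.2531]
ee_rot: [-0.0, 0.707, 0.707, -0.0]
contact_force: [0.4, 0.5, 0.3]
width: 0.0853
gripper_force: 0.0
```

>>> send_path(rows=[[[-0.02,0,0],0],[[0,0,0],0],[[0,0,0],0]])

```text
clock: 0.82
position: [0.5746, -0.2209, 0.2526]
ee_rot: [-0.001, 0.708, 0.706, 0.0]
contact_force: [0.7, -0.3, -0.1]
width: 0.085
gripper_force: 0.0
```

```bash
python3 - <<'E'
from h import *;from rig import manip;import pickle
s=manip.get_state();r=manip.get_image("wrist");pickle.dump((s,r),open("d1.pkl","wb"))
cv2.imwrite("pics/wrist1.png",r["img"][:,:,::-1]);print(s["position"])
E
```

```text
[ 0.57463874 -0.22090854  0.25258429]
```

View pics/wrist1.png

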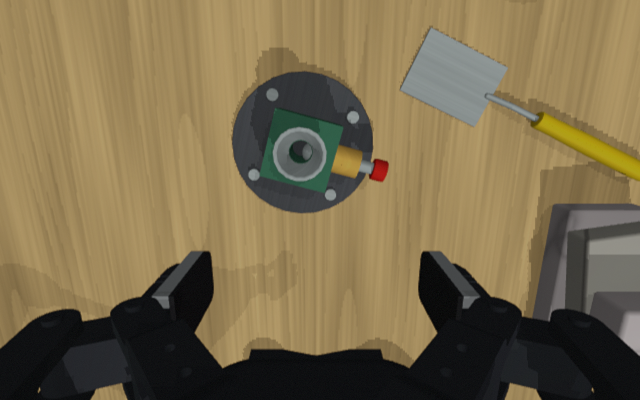

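The wrist view shows the funnel rim centred near (299,153) and the red knob at (379,170). I'll fit both precisely.

```bash
python3 - <<'E'
from h import *;import pickle
s,r=pickle.load(open("d1.pkl","rb"));K=r["camera_matrix"];T=RT(s)@r["hand_eye"];im=r["img"]
hsv=cv2.cvtColor(im,cv2.COLOR_RGB2HSV);roi=np.zeros(im.shape[:2],np.uint8);cv2.circle(roi,(299,153),32,255,-1)
m=((hsv[...,1]<60)&(hsv[...,2]>85)&(roi>0)).astype(np.uint8)
c=max(cv2.findContours(m,cv2.RETR_EXTERNAL,cv2.CHAIN_APPROX_NONE)[0],key=cv2.contourArea)
e=cv2.fitEllipse(cv2.convexHull(c));print(e,cv2.minEnclosingCircle(c))
p=onz(K,T,*e[0],.075);print("rim",p, "diam",np.mean(e[1])/K[0,0]*np.linalg.norm(p-T[:3,3]))
k=((hsv[...,0]<6)|(hsv[...,0]>172))&(hsv[...,1]>170);k[:,:350]=0;k[:,400:]=0;k[190:]=0
v,u=np.nonzero(k);q=onz(K,T,u.mean(),v.mean(),.036);print("knob",q,u.size,np.linalg.norm((q-p)[:2]),np.degrees(np.arctan2(*(q-p)[[1,0]])))
E
```

```text
((299.19854736328125, 153.75672912597656), (53.559444427490234, 54.78350067138672), 157.0916748046875) ((299.1666564941406, 153.75), 27.57890510559082)
rim [ 0.56215674 -0.19444906  0.075     ] diam 0.04725457108683031
knob [ 0.63907951 -0.21594089  0.036     ] 283 0.0798687186804925 -15.610092912363497
```

>>> send_path(rows=[[[0.04,-0.006,0],0],[[0.04,-0.006,0],0],[[0.04,-0.006,0],0],[[0.04,-0.006,0],0],[[0.04,-0.006,0],0]])

```text
clock: 1.28
position: [0.5437, -0.0164, 0.2534]
ee_rot: [-0.0, 0.707, 0.708, 0.0]
contact_force: [-0.2, -0.3, -0.4]
width: 0.0853
gripper_force: 0.0
```

>>> send_path(rows=[[[0.04,0,0],0],[[0.027,0,0],0],[[0,0,0],-0.097],[[0,0,0],-0.097],[[0,0,0],-0.097]])

```text
clock: 1.7
position: [0.5439, 0.0499, 0.2535]
ee_rot: [-0.0, 0.593, 0.805, 0.0]
contact_force: [-0.0, 0.1, -0.5]
width: 0.0852
gripper_force: 0.0
```

>>> send_path(rows=[[[0,0,0],0],[[0,0,0],0],[[0,0,0],0]])

```text
clock: 1.95
position: [0.5446, 0.0478, 0.2534]
ee_rot: [-0.0, 0.597, 0.802, 0.0]
contact_force: [-0.3, -0.5, -0.4]
width: 0.0854
gripper_force: 0.0
```

```bash
python3 - <<'E'
from h import *;from rig import manip;import pickle
s=manip.get_state();r=manip.get_image("wrist");pickle.dump((s,r),open("d2.pkl","wb"))
cv2.imwrite("pics/wrist2.png",r["img"][:,:,::-1]);T=RT(s);R=T[:3,:3]
print(s["position"],np.degrees(np.arctan2(R[1,1],R[0,1])),R.T@(np.array([.544,.0465,.101])-s["position"]))
E
```

```text
[0.54457361 0.04783202 0.25339082] 16.622487259045915 [-0.00114882 -0.00093359  0.15239053]
```

View pics/wrist2.png

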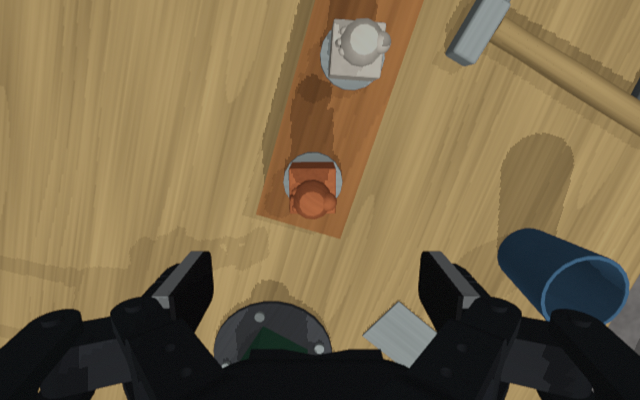

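The plinth is now square to the jaws and centred at column 313. Now the descent and grasp.

>>> send_path(rows=[[[-0.001,-0.001,0.03],0],[[0,0,0.035],0],[[0,0,0.035],0],[[0,0,0.03],0],[[0,0,0.022],0]])

```text
clock: 2.42
position: [0.5428, 0.0457, 0.0988]
ee_rot: [-0.001, 0.598, 0.802, -0.001]
contact_force: [-0.1, -0.3, 0.7]
width: 0.0857
gripper_force: 0.0
```

>>> send_path(rows=[[[0,0,0],0],[[0,0,0],0]])

```text
clock: 2.58
position: [0.5437, 0.0457, 0.1006]
ee_rot: [-0.001, 0.598, 0.802, -0.001]
contact_force: [-0.3, 0.1, 1.1]
width: 0.0855
gripper_force: 0.0
```

>>> send_path(rows=[[[0,0,0],0],[[0,0,0],0],[[0,0,0],0],[[0,0,0],0],[[0,0,0],0]], finger_gap=0.02, grip_n=70)

```text
clock: 3.0
position: [0.5453, 0.0457, 0.103]
ee_rot: [0.001, 0.597, 0.802, 0.001]
contact_force: [-0.6, -0.5, 6.3]
width: 0.0364
gripper_force: 72.6
```

>>> send_path(rows=[[[0,0,0],0],[[0,0,0],0],[[0,0,0],0],[[0,0,0],0],[[0,0,0],0]])

```text
clock: 3.42
position: [0.5453, 0.0456, 0.103]
ee_rot: [0.001, 0.597, 0.802, 0.001]
contact_force: [-0.4, 0.5, 7.3]
width: 0.0368
gripper_force: 72.6
```

>>> send_path(rows=[[[0,0,-0.015],0],[[0,0,-0.02],0],[[0,0,-0.02],0],[[0,0,-0.025],0],[[0,0,-0.025],0]])

```text
clock: 3.83
position: [0.5436, 0.0458, 0.2068]
ee_rot: [-0.001, 0.597, 0.802, -0.0]
contact_force: [0.4, -0.1, -3.1]
width: 0.0367
gripper_force: 71.2
```

>>> send_path(rows=[[[0,0,0],0],[[0,0,0],0]])

```text
clock: 4.0
position: [0.5449, 0.0458, 0.2073]
ee_rot: [0.001, 0.597, 0.802, 0.001]
contact_force: [-0.4, -0.3, -2.6]
width: 0.0369
gripper_force: 71.4
```

```bash
python3 - <<'E'
from h import *;from rig import manip
s=manip.get_state();R=RT(s)[:3,:3];k=np.radians(-15.6)
print(s["position"],R.T@(np.array([.562-.00*np.cos(k),-.1945-.00*np.sin(k),s["position"][2]])-s["position"]))
E
```

```text
[0.54492978 0.0457748  0.20732671] [-2.35071098e-01 -5.25827624e-02  7.71290886e-05]
```

>>> send_path(rows=[[[-0.025,-0.0056,0],0],[[-0.035,-0.0078,0],0],[[-0.035,-0.0078,0],0],[[-0.035,-0.0078,0],0],[[-0.035,-0.0078,0],0]])

```text
clock: 4.42
position: [0.555, -0.1238, 0.2039]
ee_rot: [-0.002, 0.597, 0.802, -0.001]
contact_force: [1.0, 0.5, -3.1]
width: 0.0368
gripper_force: 71.3
```

>>> send_path(rows=[[[-0.03,-0.0067,0],0],[[-0.025,-0.0056,0],0],[[-0.015,-0.0035,0],0],[[0,0,0],0],[[0,0,0],0]])

```text
clock: 4.83
position: [0.5605, -0.1942, 0.2046]
ee_rot: [-0.002, 0.598, 0.802, 0.0]
contact_force: [-0.7, 0.8, -1.7]
width: 0.0366
gripper_force: 71.3
```

```bash
python3 - <<'E'
from h import *;from rig import manip;import pickle
s=manip.get_state();d={n:manip.get_image(n) for n in("scene","side")};pickle.dump((s,d),open("d3.pkl","wb"));print(s["position"])
a=d["scene"]["img"][150:250,195:295,::-1];b=d["side"]["img"][190:290,305:405,::-1]
cv2.imwrite("pics/over.png",np.hstack([cv2.resize(i,(400,400),interpolation=cv2.INTER_CUBIC) for i in (a,b)]))
E
```

```text
[ 0.56052257 -0.19416014  0.20460699]
```

View pics/over.png

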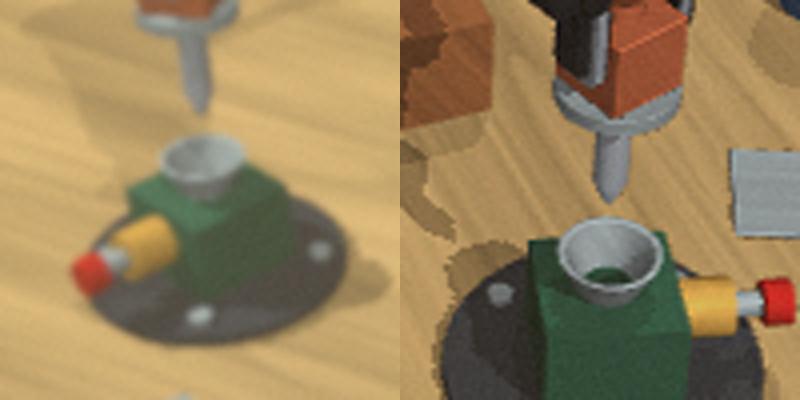

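The post's tip hangs above the funnel: scene crop (200,113) over the rim at (204,157), side crop (212,203) over the rim at (211,256). I'll measure the offset between them, since camera bias cancels.

```bash
python3 - <<'E'
from h import *;import pickle
s,d=pickle.load(open("d3.pkl","rb"))
def t(a,b):
    f=lambda n,x,u0,v0: ray(d[n]["camera_matrix"],d[n]["T"],u0+(x[0]+.5)/4-.5,v0+(x[1]+.5)/4-.5)
    return tri([f("scene",a,195,150),f("side",b,305,190)])
tip=t((202,113),(211,203));col=t((187,20),(219,104));rim=t((204,157.6),(211,255))
for n,x in(("tip",tip),("posttop~",t((193,40),(214,137))),("rim",rim)):print(n,np.round(x[0],4),np.round(x[1],4))
R=RT(s)[:3,:3];print(np.degrees(np.arccos(-R[2,2])),"rim-tip in tool axes",R.T@(rim[0]-tip[0]))
E
```

```text
tip [ 0.5609 -0.1917  0.1012] [0.0016 0.0016]
posttop~ [ 0.5576 -0.195   0.1429] [0.0022 0.0022]
rim [ 0.5612 -0.1943  0.0723] [0.0018 0.0018]
0.21803882306109504 rim-tip in tool axes [-0.00270362 -0.00037325  0.02891936]
```

The tip and rim agree within 3 mm, and the plunger will want the post about 2 mm off axis on the side away from the knob. I'll lower it into the funnel.

>>> send_path(rows=[[[-0.001,0,0.012],0],[[0,0,0.012],0],[[0,0,0.012],0],[[0,0,0.006],0],[[0,0,0],0]])

```text
clock: 5.35
position: [0.5606, -0.1934, 0.1627]
ee_rot: [-0.002, 0.596, 0.803, -0.0]
contact_force: [-0.4, -0.3, -2.0]
width: 0.0368
gripper_force: 71.3
```

>>> send_path(rows=[[[0,0,0.006],0],[[0,0,0.006],0],[[0,0,0.005],0],[[0,0,0.003],0],[[0,0,0],0]])

```text
clock: 5.77
position: [0.5613, -0.1952, 0.1435]
ee_rot: [-0.001, 0.597, 0.802, -0.0]
contact_force: [0.8, -0.2, -2.7]
width: 0.0366
gripper_force: 71.3
```

>>> send_path(rows=[[[0,0,0.003],0],[[0,0,0.002],0],[[0,0,0],0]])

```text
clock: 6.02
position: [0.5606, -0.195, 0.1388]
ee_rot: [-0.001, 0.597, 0.802, -0.0]
contact_force: [-2.9, 1.2, -3.4]
width: 0.0369
gripper_force: 71.3
```

>>> send_path(rows=[[[0,0,0.002],0],[[0,0,0.002],0],[[0,0,0],0]])

```text
clock: 6.27
position: [0.5603, -0.1948, 0.1347]
ee_rot: [-0.002, 0.597, 0.802, -0.0]
contact_force: [-3.8, 2.1, -1.9]
width: 0.0368
gripper_force: 71.3
```

>>> send_path(rows=[[[0,0,0.002],0],[[0,0,0.002],0],[[0,0,0],0]])

```text
clock: 6.52
position: [0.5603, -0.1949, 0.1317]
ee_rot: [-0.001, 0.597, 0.802, -0.0]
contact_force: [-4.8, 2.1, 2.0]
width: 0.0365
gripper_force: 72.0
```

>>> send_path(rows=[[[0,0,0.002],0],[[0,0,0.002],0],[[0,0,0],0]])

```text
clock: 6.77
position: [0.5598, -0.1951, 0.1269]
ee_rot: [-0.002, 0.597, 0.802, -0.001]
contact_force: [-5.7, 1.9, 5.1]
width: 0.0366
gripper_force: 72.5
```

>>> send_path(rows=[[[0,0,0.002],0],[[0,0,0.002],0],[[0,0,0],0]])

```text
clock: 7.02
position: [0.5597, -0.1953, 0.1229]
ee_rot: [-0.002, 0.597, 0.802, -0.001]
contact_force: [-5.1, 0.2, -2.1]
width: 0.037
gripper_force: 71.4
```

>>> send_path(rows=[[[0,0,0.002],0],[[0,0,0.001],0],[[0,0,0],0]])

```text
clock: 7.27
position: [0.5595, -0.1954, 0.1201]
ee_rot: [-0.002, 0.597, 0.802, -0.001]
contact_force: [-6.5, 0.4, 2.1]
width: 0.0363
gripper_force: 72.1
```

>>> send_path(rows=[[[0,0,0.001],0],[[0,0,0.001],0],[[0,0,0],0]])

```text
clock: 7.52
position: [0.5595, -0.1954, 0.1182]
ee_rot: [-0.002, 0.597, 0.802, -0.001]
contact_force: [-6.8, 1.0, 3.4]
width: 0.0367
gripper_force: 72.1
```

>>> send_path(rows=[[[0,0,0.001],0],[[0,0,0.001],0],[[0,0,0],0]])

```text
clock: 7.77
position: [0.5594, -0.1954, 0.1181]
ee_rot: [-0.002, 0.597, 0.802, -0.001]
contact_force: [-9.8, 1.8, 13.0]
width: 0.0368
gripper_force: 73.4
```

>>> send_path(rows=[[[0,0,0.001],0],[[0,0,0],0],[[0,0,0],0]])

```text
clock: 8.02
position: [0.5594, -0.1954, 0.118]
ee_rot: [-0.001, 0.597, 0.802, -0.001]
contact_force: [-11.8, 2.5, 18.9]
width: 0.0362
gripper_force: 74.0
```

It hit a firm stop at TCP z 0.118, the predicted seated height. I'll ease the press, lower the grip force and let go.

>>> send_path(rows=[[[0,-0.001,-0.001],0],[[0,0,0],0],[[0,0,0],0]], grip_n=20)

```text
clock: 8.27
position: [0.5593, -0.1955, 0.118]
ee_rot: [-0.001, 0.597, 0.802, -0.001]
contact_force: [-8.9, 2.9, 12.5]
width: 0.0368
gripper_force: 73.1
```

>>> send_path(rows=[[[0,0,0],0],[[0,0,0],0],[[0,0,0],0],[[0,0,0],0],[[0,0,0],0]], finger_gap=0.085)

```text
clock: 8.68
position: [0.5615, -0.196, 0.1163]
ee_rot: [0.001, 0.597, 0.802, 0.0]
contact_force: [0.4, 0.4, 0.3]
width: 0.0852
gripper_force: 0.0
```

```bash
python3 - <<'E'
from h import *;from rig import manip
d={n:manip.get_image(n) for n in("scene","side")}
a=d["scene"]["img"][150:250,195:295,::-1];b=d["side"]["img"][190:290,305:405,::-1]
cv2.imwrite("pics/rel.png",np.hstack([cv2.resize(i,(400,400),interpolation=cv2.INTER_CUBIC) for i in (a,b)]))
E
```

```text
(no output)
```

View pics/rel.png

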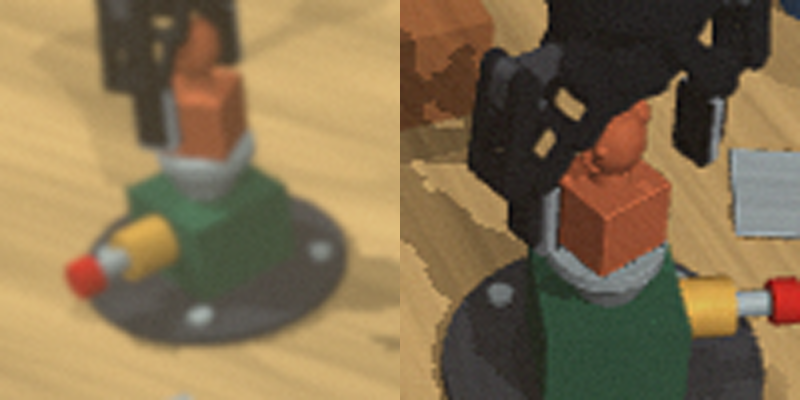

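The collar sits on the funnel rim, the fingers are open and the contact force is about 0. Now I'll retreat straight up and check.

>>> send_path(rows=[[[0,0,-0.015],0],[[0,0,-0.03],0],[[0,0,-0.035],0],[[0,0,-0.035],0],[[0,0,-0.03],0]])

```text
clock: 9.2
position: [0.5611, -0.1958, 0.2636]
ee_rot: [0.001, 0.597, 0.802, 0.0]
contact_force: [1.2, -0.5, 0.1]
width: 0.0849
gripper_force: 0.0
```

>>> send_path(rows=[[[0,0,0],0],[[0,0,0],0],[[0,0,0],0]])

```text
clock: 9.45
position: [0.5604, -0.1956, 0.2607]
ee_rot: [-0.0, 0.597, 0.802, -0.0]
contact_force: [-0.7, -0.3, -0.5]
width: 0.085
gripper_force: 0.0
```

```bash
python3 - <<'E'
from h import *;from rig import manip
d={n:manip.get_image(n) for n in("scene","side")}
a=d["scene"]["img"][150:250,195:295,::-1];b=d["side"]["img"][190:290,305:405,::-1]
cv2.imwrite("pics/fin.png",np.hstack([cv2.resize(i,(400,400),interpolation=cv2.INTER_CUBIC) for i in (a,b)]))
E
```

```text
(no output)
```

View pics/fin.png

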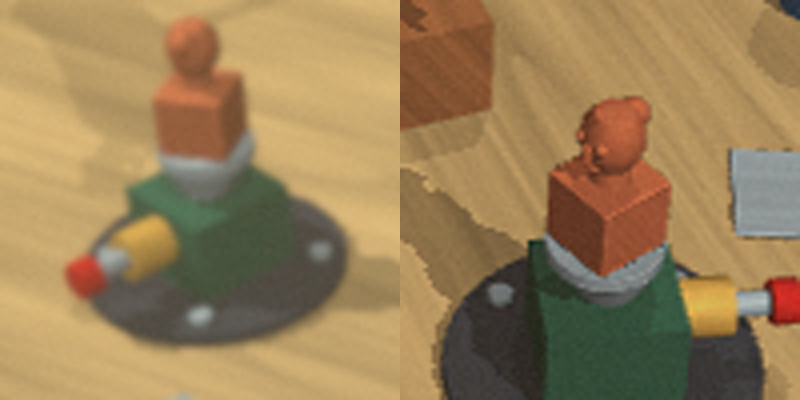

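The head stands upright with its collar on the rim, the plunger knob has been pushed out (side crop (785,300), previously (775,300)), and the gripper is clear.

```bash
python3 -c "
from rig import manip
print(manip.sign_off())"
```

```text
the job is handed in; nothing more can be done
None
```

The terracotta head is out of the rack and upright in the green post holder, pressed down past the plunger to a firm stop with its collar on the rim; the gripper is open and clear, and I handed the job in at about 9.6 s.

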